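# Lay two printed brackets flat in their packing trays

## Robot

A 7-joint arm with a two-finger parallel gripper is mounted at the origin on the work surface. World frame = base frame: x ahead of the robot, y to its left, z up, the work surface at z = 0. Lengths are in m, angles in rad, forces in N, time in s.
With the tool pointing down it reaches from about 0.4 to 0.85 m from the base axis. Payload 10.4 kg.
Tool frame: the origin (TCP) lies midway between the tips of the shut fingers; the grasp point (between the pads) lies 19 mm behind it; z points along the fingers, y is the line along which they close (so a half turn about z gives the same grasp; the last joint's range is limited). The gripper opens to 87 mm and grips with 3 to 60 N. Pads are 19 mm wide; open, the fingers measure 117 mm over their backs; the gripper's body (75 mm by 190 mm) begins 51 mm behind the grasp point.
Start: joints at [1.305, 0.332, -0.065, 1.46, 0.022, 1.35, -0.088], TCP at [0.15, -0.607, 0.223] pointing down, gripper open.
Joint ranges: [-2.6, 2.6], [-0.5, 2.12], [-1.47, 1.34], [0.16, 2.42], [-1.27, 4.41], [0.06, 2.06], [-2.6, 2.6]. Speed limits (rad/s): [2.22, 2.22, 2.79, 2.79, 3.14, 3.14, 3.14].

## Interface

Orientations are given as a unit quaternion [x, y, z, w].
In Python, from bench import r gives the robot as it stands.
- The arm moves only by the tool move_arm, never from a script. Its argument "targets" is a list of rows, each a list of 3 entries, a list of its own where there are three numbers: the shift along the tool's x, y, z in cm, then the turn, a rotation vector about the tool's x, y, z in rad, then the opening in per cent of the stroke, from 0 (shut) to 100 (fully open). In form: [[[x, y, z], [wx, wy, wz], gripper], ...]. A call has 1 to 20 rows; each row shifts and turns the commanded pose from where the row before left it, along the tool's axes as they then stand; what a row does not reach is not made up. A row lasts 1/8 s, in which the tool goes at most 62.5 mm and 10.7 degrees, less where a joint would pass 70% of its speed; a pose out of reach is approached as far as the arm can. A call with a gripper value outside its range is refused whole. The fingers move at their own pace and stop on an object; "grip_force" is the grip in N (left out, the last holds). Time passes only in rows, so rows that do not move let the fingers close. It gives the time, the measured TCP pose, the force, the opening and the grip force at its end, in the units of the state.
- r.read_state(): the state, without advancing time (a new reading comes with each control period).
- r.camera(name): name is "side" or "top" or "wrist"; returns a dict with "image" (480x640x3 uint8, blue, green, red), "vertical_fov" (degrees; the focal length in pixels is half the picture's height over the tangent of half this angle, whatever the lens; pixels are square), "cx", "cy" (the principal point, pixels), "cam_to_world" (4x4, takes a point from camera to world coordinates). Camera axes: x right, y down, z forward; pixel columns grow to the right and rows downward; lengths in m; the calibration is good to about 2 mm. A picture is of the moment at which its call begins. There is no depth.
- r.close_job(): hands the job in; it is judged then, once.
The state is a dict: "time": time; "joint_positions": joint angles; "joint_vel": joint speeds; "joint_torque": joint torques, N m; "ee_pos": TCP position; "eef_rot": TCP orientation; "ft_force": force on the tool from outside, world axes, zero at the start; "torque": the same for the moment, N m; "width": finger opening in m; "grip_force": force on a finger pad.
Only numpy, scipy, OpenCV 4.12 (cv2) and the standard library are available. Lean on these libraries where they do the work, as an engineer would, in place of code of your own. Each camera call takes 0.05 s, during which the arm holds its last target. There are 200 camera calls.

## Task

Take the L-shaped and the T-shaped cream bracket, which stand on edge in the drying rack, and lay each one flat in the shallow tray whose compartment has its outline, fully down on the compartment's floor; do not drop them in from above. Leave the plain rectangular plate standing in the rack, and leave the other things on the bench where they are.

Things in the scene. Friction and masses are not known exactly. Their poses are not given: they have to be found in the camera images.
- l_bracket: L-shaped flat cream plastic bracket, 10 mm thick, 55 g, standing on its straight 120 mm edge in a rack slot. Origin: middle of that lower edge. While it stands: x across the thickness, y along the edge, z up. 52 mm tall for y -60 to -2 mm, 28 mm tall for y -2 to +60 mm. Rightly laid: its z along the tray's -x, its y along the tray's y, its +x face up
- l_center (a point): centre of the L bracket's 120 x 52 mm bounding outline, at mid thickness: 26 mm above the bracket's origin along its z; same axes as the bracket
- t_bracket: T-shaped flat bracket of the same cream plastic, 10 mm thick, 53 g, standing on its straight 120 mm edge in a rack slot. Origin and axes as for the L bracket. 52 mm tall for |y| under 24 mm, 28 mm tall from there to |y| = 60 mm. Rightly laid: its z along the tray's -x; either face may be up
- t_center (a point): centre of the T bracket's 120 x 52 mm bounding outline, at mid thickness: 26 mm above the bracket's origin along its z; same axes as the bracket
- blank: plain rectangular plate of the same cream plastic, 100 mm long, 44 mm tall, 10 mm thick, standing in the rack slot that is left; it stays there. Origin: middle of its lower edge, axes as for the brackets
- rack: fixed aluminium drying rack, 165 x 140 mm, 20 mm high; three slots along its y axis at x = -65, 0 and +65 mm, each 13 mm wide and 15 mm deep, slot floor 5 mm above the bench. Origin: centre of its underside. What stands in which slot varies
- l_tray: fixed shallow grey tray with a black floor, 76 (x) x 144 (y) x 9 mm, on a plywood board 6 mm thick. Origin: centre of underside. Open compartment: floor 4 mm above the origin, walls 5 mm high (brackets stand 5 mm proud), x -28 to +28, y -62 to +62 mm, but its corner x < -4, y > +0.5 mm is solid to the rim: the L bracket fits one way only, with 2 mm play
- l_nest (a point): centre of the L compartment's floor (4 mm above the tray's origin); tray axes, z up
- t_tray: fixed shallow grey tray, outer sizes and 56 x 124 x 5 mm compartment as the L tray, but both corners x < -4, |y| > 26.5 mm are solid to the rim: it takes the T bracket with its straight edge at the tray's +x wall, with 2 mm play. Origin: centre of underside. The trays lie one behind the other on the board, 95 mm apart; which is nearer varies
- t_nest (a point): centre of the T compartment's floor (4 mm above the tray's origin); tray axes, z up
- sanding_block: loose cork sanding block, 70 x 35 x 28 mm; origin under its centre; leave it alone
- brush: loose flat brush lying on the bench; leave it alone
- scraper: loose steel-bladed scraper lying on the bench; leave it alone
- tape_roll: loose roll of tape lying flat, 96 mm across, 24 mm high; leave it alone
- cup: loose white plastic cup, 70 mm across and high; leave it alone
- can: loose paint tin, 100 mm across, 130 mm high; leave it alone
Mind the look-alikes: they are no part of the job. What is shaped like the t_bracket but red is not meant.

How it is judged:
At the end, for the whole second after the job is handed in: Each bracket rests in the compartment of its own outline: centre within 5 mm of the compartment centre seen from above, middle plane 3 to 7 mm above its floor (seated: 5 mm), level to 0.06 rad, at rest. The plain plate is within 15 mm, the other loose things within 20 mm, of where they were (horizontal distance between l_center and l_nest below 0.005 m and z of l_center in the frame of l_nest between 0.003 and 0.007 m and angle between the x axis of l_bracket and the z axis of l_tray, either way round below 0.06 rad and linear speed of each of l_bracket, t_bracket below 0.02 m/s and angular speed of each of l_bracket, t_bracket below 0.2 rad/s and horizontal distance between t_center and t_nest below 0.005 m and z of t_center in the frame of t_nest between 0.003 and 0.007 m and angle between the x axis of t_bracket and the z axis of t_tray, either way round below 0.06 rad); the robot touches nothing.
It fails at once if a bracket is let go of while its centre is more than 80 mm above the bench (dropped, not laid) ((height (world z) of l_center above 0.08 m and contact force between the fingers and l_bracket below 0.05 N) or (height (world z) of t_center above 0.08 m and contact force between the fingers and t_bracket below 0.05 N)).
It fails at once if the plain plate in the rack is moved by more than 15 mm (distance of blank from where it was at the start of the episode above 0.015 m).
It fails at once if one of the other loose things on the bench is moved by more than 20 mm (distance of any of sanding_block, brush, scraper, tape_roll, cup, can from where it was at the start of the episode above 0.02 m).
It also fails if it takes over 72 s, if anything falls off the work surface, if the arm or the gripper's body presses on something with over 40 N, if the wrist force passes 120 N, or if a joint passes its speed limit or range.

## Working session

There is one attempt and no reset: what is moved stays moved. The work goes in short steps, Python scripts to look and compute and a tool call to move; the robot and the scene stay as the last step left them, time stands still between calls to the robot, and variables do not carry over. Pictures are saved under pics/ and viewed, at most 10 in all, crops included, and the job is handed in when it is done.

Besides the shell and the picture viewer there is one more tool, called after "Request:" by a JSON object that holds its "name" and its "arguments". move_arm: Moves the arm, as the interface text tells. Its arguments: {"type":"object","properties":{"targets":{"type":"array"},"grip_force":{"type":"number"}},"required":["targets"]}

```bash
mkdir -p pics; ls
cat > h.py <<'E'
import numpy as np, cv2, json
from bench import r
def snap(n, tag):
    c=r.camera(n); cv2.imwrite(f'pics/{tag}.png',c['image'])
    np.savez(f'pics/{tag}.npz',fov=c['vertical_fov'],cx=c['cx'],cy=c['cy'],T=np.array(c['cam_to_world'])); return c
def ray(tag,px):
    d=np.load(f'pics/{tag}.npz'); f=240/np.tan(np.radians(d['fov'])/2); T=d['T']
    v=T[:3,:3]@np.array([(px[0]-d['cx'])/f,(px[1]-d['cy'])/f,1.]); return T[:3,3],v/np.linalg.norm(v)
def atz(tag,px,z):
    o,v=ray(tag,px); return o+v*(z-o[2])/v[2]
def tri(obs):
    A=np.zeros((3,3));b=np.zeros(3)
    R=[ray(t,p) for t,p in obs]
    for o,v in R:
        P=np.eye(3)-np.outer(v,v);A+=P;b+=P@o
    x=np.linalg.solve(A,b); return x,[float(np.linalg.norm((np.eye(3)-np.outer(v,v))@(x-o))*1000) for o,v in R]
def proj(tag,p):
    d=np.load(f'pics/{tag}.npz'); f=240/np.tan(np.radians(d['fov'])/2)
    q=np.linalg.inv(d['T'])@np.append(p,1); return q[:2]/q[2]*f+np.array([d['cx'],d['cy']])
E
python3 - <<'E'
from h import *
np.set_printoptions(precision=4,suppress=True)
for n in ['side','top','wrist']:
    c=snap(n,n+'0'); print(n,c['vertical_fov'],c['cx'],c['cy'],c['cam_to_world'])
s=r.read_state(); print(s['ee_pos'],s['eef_rot'],s['width'],s['time'])
E
```

```text
pics
side 48.896816523002386 317.1967535595977 246.3108751612682 [[-0.9775 -0.1015  0.1852  0.2752]
 [-0.2103  0.5445 -0.812   1.0444]
 [-0.0184 -0.8326 -0.5535  0.766 ]
 [ 0.      0.      0.      1.    ]]
top 53.75300971456979 312.95234290561126 234.8734702366377 [[ 0.0347 -0.9757  0.2163  0.2854]
 [-0.9994 -0.0336  0.0086 -0.0039]
 [-0.0011 -0.2165 -0.9763  1.1735]
 [ 0.      0.      0.      1.    ]]
wrist 60.32068091744005 321.882539125598 238.72200302087802 [[ 0.2399 -0.9266 -0.2895  0.2295]
 [-0.9708 -0.2293 -0.0705 -0.5862]
 [-0.0011  0.298  -0.9546  0.3845]
 [ 0.      0.      0.      1.    ]]
[ 0.1502 -0.6064  0.222 ] [ 0.9926  0.1211 -0.0001 -0.0005] 0.0869052769344259 0.15
```

View pics/top0.png

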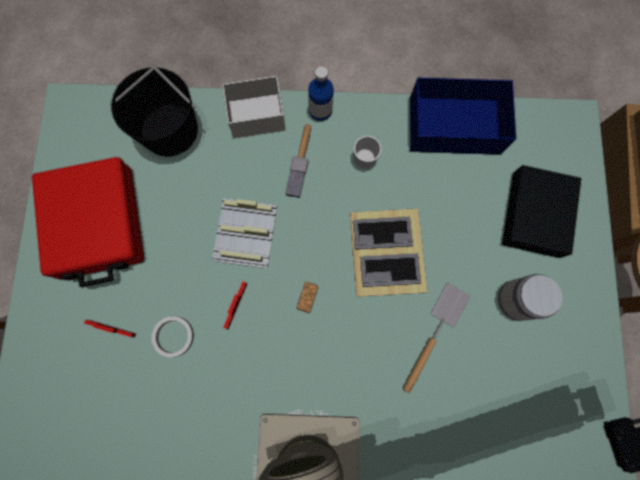

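View pics/side0.png

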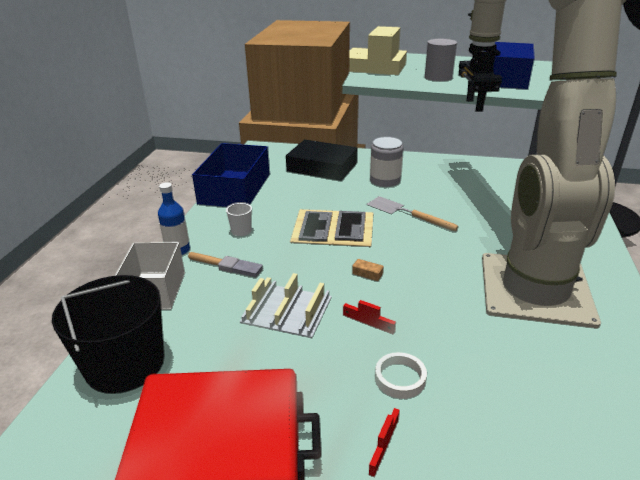

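Run:
```python
from h import *
np.set_printoptions(precision=3,suppress=True)
t=cv2.imread('pics/top0.png');s=cv2.imread('pics/side0.png')
a=cv2.resize(t[190:280,200:300],(400,360),interpolation=cv2.INTER_CUBIC)
b=cv2.resize(s[268:338,235:335],(400,280),interpolation=cv2.INTER_CUBIC)
c=cv2.resize(t[200:300,340:440],(320,320),interpolation=cv2.INTER_CUBIC)
im=np.zeros((600,800,3),np.uint8); im[:360,:400]=a; im[:280,400:]=b; im[280:600,400:720]=c
cv2.imwrite('pics/c1.png',im)
for p in [(220,198),(277,206),(269,267),(212,261)]: print('rack',atz('top0',p,.02))
for p in [(350,212),(418,209),(427,293),(357,297)]: print('board',atz('top0',p,.006))
for p in [(308,297),(367,147),(528,300),(295,175),(235,305)]: print(p,atz('top0',p,.02))
```

```text
rack [0.629 0.246 0.02 ]
rack [0.613 0.1   0.02 ]
rack [0.456 0.111 0.02 ]
rack [0.467 0.253 0.02 ]
board [ 0.607 -0.086  0.006]
board [ 0.621 -0.26   0.006]
board [ 0.408 -0.279  0.006]
board [ 0.392 -0.107  0.006]
(308, 297) [0.386 0.013 0.02 ]
(367, 147) [ 0.78  -0.126  0.02 ]
(528, 300) [ 0.398 -0.519  0.02 ]
(295, 175) [0.697 0.058 0.02 ]
(235, 305) [0.361 0.188 0.02 ]
```

View pics/c1.png

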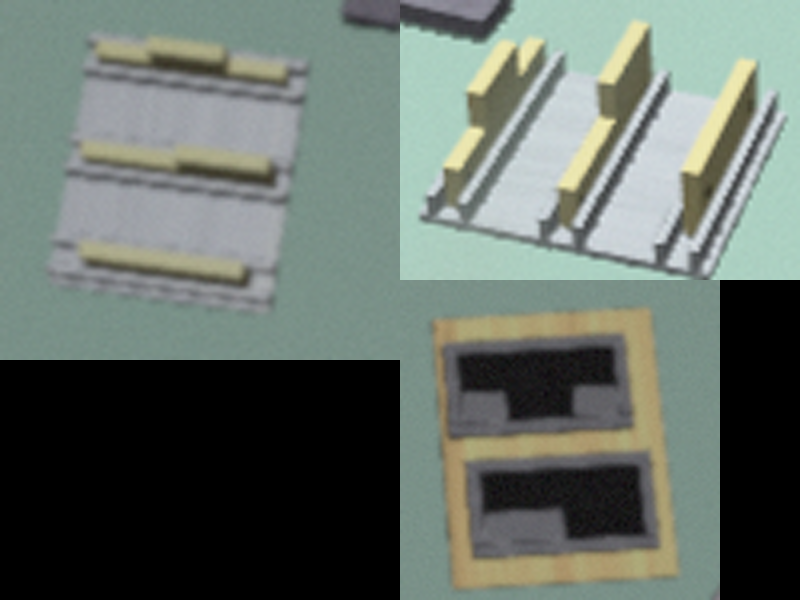

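Top view: the rack holds three cream plates. The far one (248,204) has a middle stem and is the T. The middle one (245,231) has a step, tall on the right, and is the L. The near one (240,257) is plain. The red T-shaped pieces at (235,305) and (110,328) are look-alikes because of their colour. The far tray (384,232) is the T tray and the near one (390,270) is the L tray. Both have their solid corners on the robot's side.

Next I'll bring the wrist camera over the trays, then over the rack.

```bash
cat >> h.py <<'E'
from scipy.spatial.transform import Rotation as Ro
def down(yaw,tilt=0):
    """tool y at azimuth yaw, tool z down; tilt: tool z swings toward the tool-y azimuth"""
    y=np.array([np.cos(yaw),np.sin(yaw),0]);z=np.array([0,0,-1.]);x=np.cross(y,z)
    return Ro.from_rotvec(-x*tilt if np.cross(-x,z)@y>0 else x*tilt)*Ro.from_matrix(np.c_[x,y,z])
def cur():
    s=r.read_state(); return np.array(s['ee_pos']),Ro.from_quat(s['eef_rot'])
def plan(p,R,n,g,start=None):
    """rows from start (current) to p,R in n straight rows; returns the end pose"""
    P,Q=start or cur(); P0,Q0=P.copy(),Q; w=(Q0.inv()*R).as_rotvec(); rows=[]
    for i in range(1,n+1):
        tp=P0+(np.array(p)-P0)*i/n; tq=Q0*Ro.from_rotvec(w*i/n)
        d=np.round(Q.inv().apply(tp-P)*100,2); v=np.round((Q.inv()*tq).as_rotvec(),3)
        P=P+Q.apply(d/100); Q=Q*Ro.from_rotvec(v); rows.append([(d+0).tolist(),(v+0).tolist(),g])
    print('[%s]'%', '.join(json.dumps(x) for x in rows)); return P,Q
E
python3 - <<'E'
from h import *
e=plan([.44,-.25,.30],down(0.0),10,60)
e=plan([.50,-.22,.30],down(0.0),2,60,e)
e=plan([.54,.10,.30],down(0),7,60,e)
E
```

```text
[[[3.67, -2.76, -0.78], [0.0, 0.0, -0.133], 60], [[4.0, -2.26, -0.78], [0.0, 0.0, -0.133], 60], [[4.27, -1.7, -0.77], [0.0, 0.0, -0.132], 60], [[4.45, -1.12, -0.78], [0.0, 0.0, -0.133], 60], [[4.57, -0.53, -0.78], [0.0, 0.0, -0.133], 60], [[4.59, 0.09, -0.78], [0.0, -0.001, -0.133], 60], [[4.54, 0.69, -0.78], [-0.001, 0.0, -0.133], 60], [[4.41, 1.29, -0.78], [0.0, 0.0, -0.132], 60], [[4.2, 1.86, -0.78], [0.0, 0.0, -0.133], 60], [[3.92, 2.4, -0.78], [0.0, 0.0, -0.133], 60]]
[[[1.5, 3.0, 0.0], [0.0, 0.0, 0.0], 60], [[1.5, 3.0, 0.0], [0.0, 0.0, 0.0], 60]]
[[[4.57, 0.57, 0.0], [0.0, 0.0, 0.0], 60], [[4.57, 0.57, 0.0], [0.0, 0.0, 0.0], 60], [[4.57, 0.58, -0.01], [0.0, 0.0, 0.0], 60], [[4.57, 0.57, 0.0], [0.0, 0.0, 0.0], 60], [[4.57, 0.57, 0.0], [0.0, 0.0, 0.0], 60], [[4.57, 0.57, 0.0], [0.0, 0.0, 0.0], 60], [[4.58, 0.57, 0.0], [0.0, 0.0, 0.0], 60]]
```

Request:
{"name": "move_arm", "arguments": {"targets": [[[3.67, -2.76, -0.78], [0.0, 0.0, -0.133], 60], [[4.0, -2.26, -0.78], [0.0, 0.0, -0.133], 60], [[4.27, -1.7, -0.77], [0.0, 0.0, -0.132], 60], [[4.45, -1.12, -0.78], [0.0, 0.0, -0.133], 60], [[4.57, -0.53, -0.78], [0.0, 0.0, -0.133], 60], [[4.59, 0.09, -0.78], [0.0, 0.0, -0.133], 60], [[4.54, 0.69, -0.78], [0.0, 0.0, -0.133], 60], [[4.41, 1.29, -0.78], [0.0, 0.0, -0.132], 60], [[4.2, 1.86, -0.78], [0.0, 0.0, -0.133], 60], [[3.92, 2.4, -0.78], [0.0, 0.0, -0.133], 60], [[1.5, 3.0, 0], [0, 0, 0], 60], [[1.5, 3.0, 0], [0, 0, 0], 60], [[0, 0, 0], [0, 0, 0], 60], [[0, 0, 0], [0, 0, 0], 60]]}}

```text
time: 1.9
ee_pos: [0.4995, -0.2206, 0.3002]
eef_rot: [0.707, 0.707, -0.0, -0.0]
ft_force: [-0.7, -0.5, -0.1]
width: 0.0521
grip_force: 0.0
```

Run:
```python
from h import *
snap('wrist','wA'); s=r.read_state(); print(s['ee_pos'],s['eef_rot'],s['joint_positions'],s['time'])
```

```text
[ 0.49932612 -0.22094309  0.30034254] [ 7.07510982e-01  7.06702280e-01 -3.06685410e-04 -6.09930473e-05] [ 0.8215111   0.1682899  -0.55380826  1.52201645  0.08907468  1.47684772
  0.26448911] 1.95
```

View pics/wA.png

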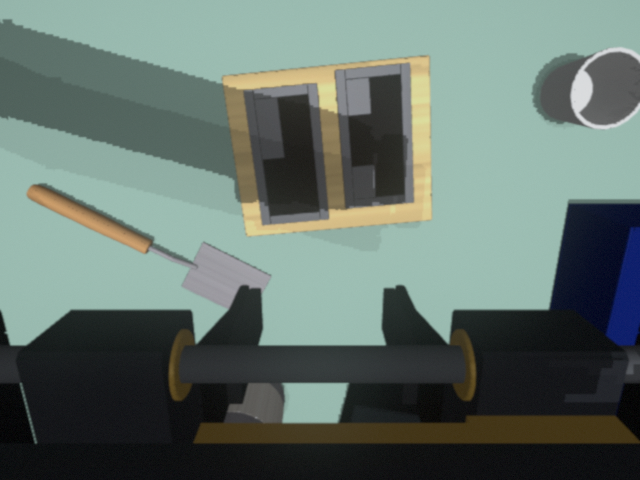

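Request:
{"name": "move_arm", "arguments": {"targets": [[[4.57, 0.57, 0.0], [0.0, 0.0, 0.0], 60], [[4.57, 0.57, 0.0], [0.0, 0.0, 0.0], 60], [[4.57, 0.57, 0], [0.0, 0.0, 0.0], 60], [[4.57, 0.57, 0.0], [0.0, 0.0, 0.0], 60], [[4.57, 0.57, 0.0], [0.0, 0.0, 0.0], 60], [[4.57, 0.57, 0.0], [0.0, 0.0, 0.0], 60], [[4.57, 0.57, 0.0], [0.0, 0.0, 0.0], 60], [[0, 0, 0], [0, 0, 0], 60], [[0, 0, 0], [0, 0, 0], 60]]}}

```text
time: 3.08
ee_pos: [0.5399, 0.0983, 0.3004]
eef_rot: [0.708, 0.707, -0.0, 0.0]
ft_force: [-0.5, -1.9, -0.5]
width: 0.0519
grip_force: 0.0
```

Run:
```python
from h import *
snap('wrist','wB'); s=r.read_state(); print(s['ee_pos'],s['eef_rot'],s['joint_positions'],s['time'])
```

```text
[0.54004718 0.0978048  0.30041386] [ 7.07979244e-01  7.06233014e-01 -3.61206948e-04  4.35603937e-04] [ 0.41772677  0.21120014 -0.79018059  1.50584522  0.15111862  1.48726477
 -0.37643855] 3.125
```

View pics/wB.png

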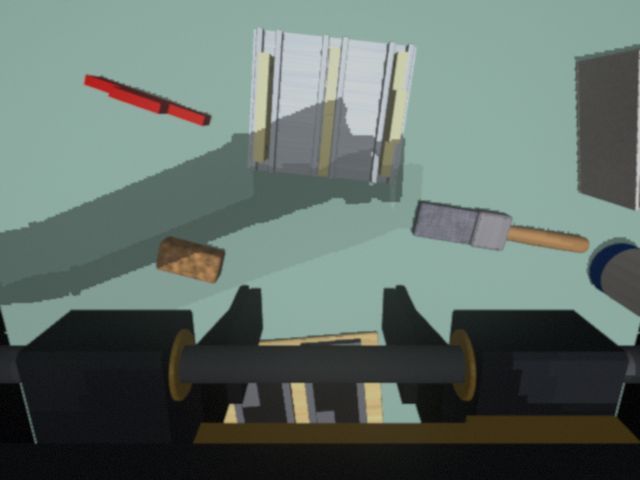

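wA shows the board with the L tray (left, x≈285) and the T tray (right, x≈375). wB shows the rack with the plain plate (263,107), the L (329,110) and the T (397,110). I'll enlarge both to read off corners.

Run:
```python
from h import *
a=cv2.imread('pics/wA.png')[50:240,220:440]; cv2.imwrite('pics/cA.png',cv2.resize(a,None,fx=3,fy=3,interpolation=cv2.INTER_CUBIC))
a=cv2.imread('pics/wB.png')[20:190,240:425]; a=cv2.resize(a,None,fx=3.5,fy=3.5,interpolation=cv2.INTER_CUBIC); cv2.imwrite('pics/cB.png',cv2.convertScaleAbs(a,alpha=1.0,beta=20)); print(a.shape)
```

```text
(595, 648, 3)
```

View pics/cA.png

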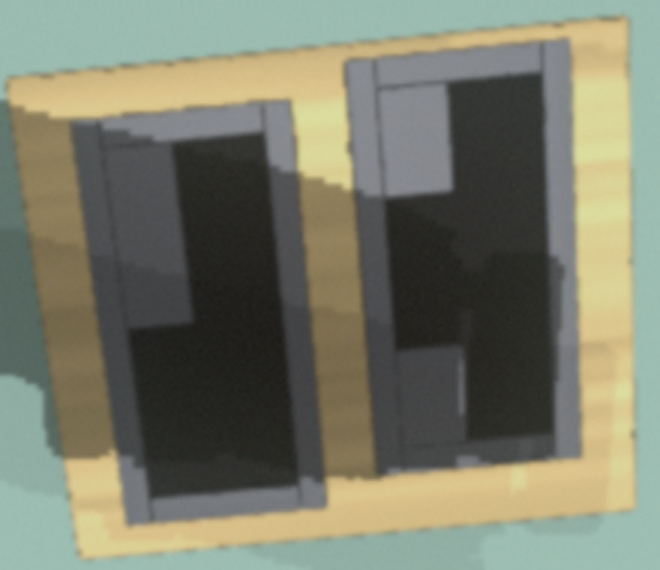

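View pics/cB.png

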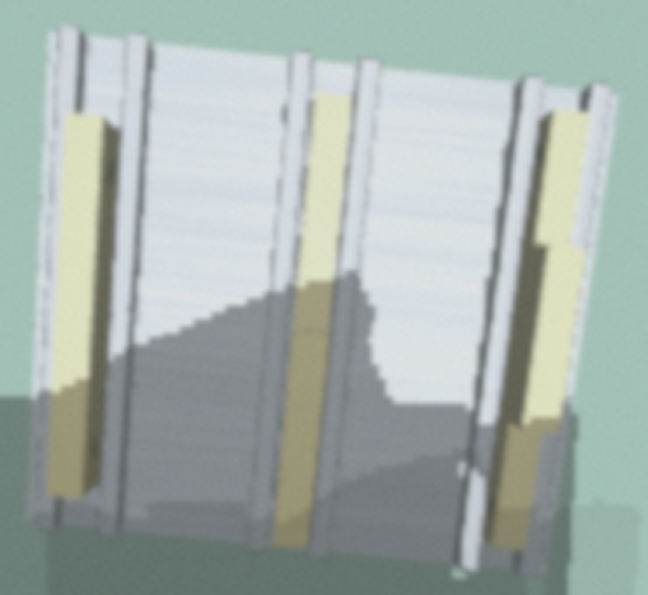

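Run:
```python
from h import *
np.set_printoptions(precision=4,suppress=True)
A=lambda u,v:('wA',(220+u/3-.33,50+v/3-.33))
B=lambda u,v:('wB',(240+u/3.5-.36,20+v/3.5-.36))
C=lambda u,v:('top0',(200+u/4-.38,190+v/4-.38))
D=lambda u,v:('top0',(340+(u-400)/3.2,200+(v-280)/3.2))
for n,c in dict(L=[(71,122),(291,100),(326,506),(126,523)],T=[(345,60),(570,39),(581,456),(376,475)]).items():
    q=np.array([atz(*A(*p),.015) for p in c]); print(n,'centre',q.mean(0),'sides',[np.linalg.norm(q[i]-q[i-1]).round(4) for i in range(4)])
    yx=q[1]+q[2]-q[0]-q[3]; yy=q[0]+q[1]-q[2]-q[3]; print('yaw',np.arctan2(yx[1],yx[0]),np.arctan2(-yy[0],yy[1]))
print('tri tray L outer BR',tri([A(326,506),D(660,546)]),'T outer TL',tri([A(345,60),D(445,345)]))
m=lambda a,b:((a[0]+b[0])/2,(a[1]+b[1])/2)
print('tri T tall +y,-x',tri([B(547,243),C(149,56)]),'tri L tall -y end',tri([B(293,547),C(270,164)]))
P=lambda p,z:atz(*B(*p),z)
print('T low+y',P((571,112),.033),'T low-y',P((507,549),.033),'T tall +y',P((565,244),.057),'-y',P((542,418),.057))
print('L low +y',P((332,95),.033),'step',P((312,329),.033),P((309,331),.057),'tall -y',P((293,547),.057))
print('blank',P((85,115),.049),P((66,495),.049))
print('rack corners',P((50,33),.005),P((617,95),.005))
```

```text
L centre [ 0.4623 -0.1862  0.015 ] sides [np.float64(0.142), np.float64(0.0753), np.float64(0.1424), np.float64(0.0752)]
yaw 0.08959631700032857 0.08740528973751521
T centre [ 0.5557 -0.1673  0.015 ] sides [np.float64(0.1432), np.float64(0.0754), np.float64(0.1426), np.float64(0.0757)]
yaw 0.08978031884948094 0.08960464818085961
tri tray L outer BR (array([ 0.5138, -0.4152, -0.6345]), [7.026101689564173, 7.0261016895641735]) T outer TL (array([ 0.5192, -0.0982,  0.212 ]), [22.23251118794452, 22.232511187944585])
tri T tall +y,-x (array([0.6129, 0.2001, 0.0289]), [0.04497026756800598, 0.04497026756812908]) tri L tall -y end (array([0.5409, 0.1178, 0.0512]), [0.002630908877144098, 0.002630908877334464])
T low+y [0.6169 0.2336 0.033 ] T low-y [0.6047 0.1143 0.033 ] T tall +y [0.6128 0.1986 0.057 ] -y [0.609  0.1538 0.057 ]
L low +y [0.5517 0.238  0.033 ] step [0.5464 0.177  0.033 ] [0.5452 0.1768 0.057 ] tall -y [0.5409 0.1187 0.057 ]
blank [0.4863 0.2312 0.049 ] [0.4766 0.1323 0.049 ]
rack corners [0.4716 0.2581 0.005 ] [0.6351 0.2415 0.005 ]
```

```bash
cat >> h.py <<'E'
TR=dict(T=np.array([.5557,-.1673]),L=np.array([.4623,-.1862])); PSI=.0895
def place(t,yg,s,phi,px=.022,pz=.011):
    tx=np.array([np.cos(PSI),np.sin(PSI),0]);ty=np.array([-np.sin(PSI),np.cos(PSI),0]);up=np.array([0,0,1.])
    piv=np.append(TR[t],0)+px*tx+pz*up
    return piv+.005*(np.cos(phi)*tx+np.sin(phi)*up)+s*(-np.sin(phi)*tx+np.cos(phi)*up)+yg*ty, down(PSI,phi)
E
python3 - <<'E'
from h import *
np.set_printoptions(precision=4,suppress=True)
A=lambda u,v:('wA',(220+u/3-.33,50+v/3-.33))
D=lambda u,v:('top0',(340+(u-400)/3.2,200+(v-280)/3.2))
print('tri tray L',tri([A(326,506),D(648,453)]),'T',tri([A(345,60),D(450,436)]))
for p in [(.6128-.003,.1986,.057),(.6128+.005,.1986,.057),(.5409,.1187,.057)]: print((proj('top0',p)-[200,190])*4)
print(down(0,.5).as_matrix()[:,2])
e=plan([.6109,.1745,.12],down(-.098),5,40)
e=plan([.6109,.1745,.043],down(-.098),3,40,e)
e=plan([.6109,.1745,.19],down(-.098),4,0,e)
P,R=place('T',0,.038,np.radians(42)); print(P)
e=plan(P+[-.01,0,.10],R,9,0,e)
e=plan(P+[-0.003,0,.02],R,4,0,e)
e=plan(P,R,3,0,e)
E
```

```text
tri tray L (array([ 0.5063, -0.2594, -0.0062]), [0.037997010942296246, 0.03799701094230345]) T (array([ 0.511 , -0.1002,  0.0164]), [1.0607364306945841, 1.0607364306944225])
[142.2817  46.542 ]
[143.194   34.0339]
[266.065  160.2575]
[ 0.4794  0.     -0.8776]
[[[1.54, 1.41, 3.61], [0.0, 0.0, 0.019], 40], [[1.57, 1.39, 3.6], [0.0, 0.0, 0.019], 40], [[1.59, 1.35, 3.61], [0.0, 0.001, 0.019], 40], [[1.62, 1.32, 3.61], [0.0, 0.0, 0.019], 40], [[1.64, 1.29, 3.61], [0.0, 0.0, 0.02], 40]]
[[[0.0, 0.0, 2.57], [0.0, 0.0, 0.0], 40], [[0.0, 0.0, 2.56], [0.0, 0.0, 0.0], 40], [[0.0, 0.0, 2.57], [0.0, 0.0, 0.0], 40]]
[[[0.0, 0.0, -3.68], [0.0, 0.0, 0.0], 0], [[0.0, 0.0, -3.67], [0.0, 0.0, 0.0], 0], [[0.0, 0.0, -3.68], [0.0, 0.0, 0.0], 0], [[0.0, 0.01, -3.67], [0.0, 0.0, 0.0], 0]]
[ 0.556  -0.1673  0.0426]
[[[-3.85, -0.35, 0.53], [-0.081, 0.008, -0.02], 0], [[-3.85, -0.46, 0.46], [-0.081, 0.007, -0.02], 0], [[-3.83, -0.57, 0.4], [-0.082, 0.008, -0.02], 0], [[-3.83, -0.68, 0.31], [-0.081, 0.008, -0.02], 0], [[-3.82, -0.78, 0.22], [-0.081, 0.007, -0.02], 0], [[-3.8, -0.87, 0.13], [-0.081, 0.008, -0.02], 0], [[-3.78, -0.95, 0.03], [-0.081, 0.008, -0.02], 0], [[-3.77, -1.02, -0.09], [-0.081, 0.007, -0.02], 0], [[-3.74, -1.09, -0.2], [-0.082, 0.008, -0.019], 0]]
[[[-0.02, -1.21, 1.6], [0.0, 0.0, 0.0], 0], [[-0.01, -1.21, 1.61], [0.0, 0.0, 0.0], 0], [[-0.02, -1.21, 1.6], [0.0, 0.0, 0.0], 0], [[-0.02, -1.2, 1.6], [0.0, 0.0, 0.0], 0]]
[[[-0.01, -0.37, 0.56], [0.0, 0.0, 0.0], 0], [[-0.01, -0.38, 0.57], [0.0, 0.0, 0.0], 0], [[0.0, -0.37, 0.56], [0.0, 0.0, 0.0], 0]]
```

Request:
{"name": "move_arm", "arguments": {"targets": [[[1.54, 1.41, 3.61], [0.0, 0.0, 0.019], 40], [[1.57, 1.39, 3.6], [0.0, 0.0, 0.019], 40], [[1.59, 1.35, 3.61], [0.0, 0, 0.019], 40], [[1.62, 1.32, 3.61], [0.0, 0.0, 0.019], 40], [[1.64, 1.29, 3.61], [0.0, 0.0, 0.02], 40], [[0, 0, 0], [0, 0, 0], 40], [[0.0, 0.0, 2.57], [0.0, 0.0, 0.0], 40], [[0.0, 0.0, 2.56], [0.0, 0.0, 0.0], 40], [[0.0, 0.0, 2.57], [0.0, 0.0, 0.0], 40], [[0, 0, 0], [0, 0, 0], 40], [[0, 0, 0], [0, 0, 0], 0], [[0, 0, 0], [0, 0, 0], 0], [[0, 0, 0], [0, 0, 0], 0], [[0, 0, 0], [0, 0, 0], 0], [[0, 0, 0], [0, 0, 0], 0], [[0, 0, 0], [0, 0, 0], 0]], "grip_force": 25}}

```text
time: 5.12
ee_pos: [0.611, 0.1767, 0.0437]
eef_rot: [0.74, 0.672, 0.0, 0.0]
ft_force: [-0.6, -1.2, 5.8]
width: 0.0099
grip_force: 25.0
```

Run:
```python
from h import *
print(cur()[0])
e=plan([.611,.1767,.19],down(-.098),4,0)
P,R=place('T',.002,.0385,np.radians(42)); print(P)
e=plan(P+[-.01,0,.10],R,9,0,e)
```

```text
[0.61097403 0.17670354 0.04372638]
[[[0.0, 0.0, -3.66], [0.0, 0.0, 0.0], 0], [[0.0, 0.01, -3.65], [0.0, 0.0, 0.001], 0], [[0.0, 0.0, -3.66], [0.001, 0.0, 0.0], 0], [[0.0, 0.0, -3.66], [0.0, 0.0, 0.001], 0]]
[ 0.55547562 -0.1653121   0.04295673]
[[[-3.85, -0.35, 0.52], [-0.081, 0.008, -0.02], 0], [[-3.85, -0.47, 0.46], [-0.081, 0.007, -0.02], 0], [[-3.84, -0.58, 0.39], [-0.082, 0.008, -0.02], 0], [[-3.84, -0.69, 0.31], [-0.081, 0.008, -0.02], 0], [[-3.81, -0.78, 0.22], [-0.081, 0.007, -0.02], 0], [[-3.81, -0.87, 0.12], [-0.081, 0.008, -0.019], 0], [[-3.78, -0.95, 0.02], [-0.081, 0.007, -0.02], 0], [[-3.77, -1.03, -0.09], [-0.082, 0.008, -0.02], 0], [[-3.75, -1.09, -0.21], [-0.081, 0.008, -0.02], 0]]
```

Request:
{"name": "move_arm", "arguments": {"targets": [[[0.0, 0.0, -3.66], [0.0, 0.0, 0.0], 0], [[0.0, 0.01, -3.65], [0.0, 0.0, 0], 0], [[0.0, 0.0, -3.66], [0, 0.0, 0.0], 0], [[0.0, 0.0, -3.66], [0.0, 0.0, 0.001], 0], [[-3.85, -0.35, 0.52], [-0.081, 0.008, -0.02], 0], [[-3.85, -0.47, 0.46], [-0.081, 0.007, -0.02], 0], [[-3.84, -0.58, 0.39], [-0.082, 0.008, -0.02], 0], [[-3.84, -0.69, 0.31], [-0.081, 0.008, -0.02], 0], [[-3.81, -0.78, 0.22], [-0.081, 0.007, -0.02], 0], [[-3.81, -0.87, 0.12], [-0.081, 0.008, -0.019], 0], [[-3.78, -0.95, 0.02], [-0.081, 0.007, -0.02], 0], [[-3.77, -1.03, -0.09], [-0.082, 0.008, -0.02], 0], [[-3.75, -1.09, -0.21], [-0.081, 0.008, -0.02], 0], [[0, 0, 0], [0, 0, 0], 0], [[0, 0, 0], [0, 0, 0], 0]]}}

```text
time: 7.0
ee_pos: [0.5514, -0.1299, 0.1449]
eef_rot: [0.641, 0.695, 0.246, 0.213]
ft_force: [1.2, 0.2, -0.5]
width: 0.0098
grip_force: 25.0
```

Run:
```python
from h import *
P,R=place('T',.002,.0385,np.radians(42)); p,q=cur()
print(P,p,(q.inv()*R).as_rotvec(), r.read_state()['joint_positions'])
e=plan(P+[-.003,0,.012],R,5,0)
e=plan(P,R,3,0,e)
snap('wrist','wT')
```

```text
[ 0.55547562 -0.1653121   0.04295673] [ 0.55143416 -0.12994523  0.14492237] [-0.06980279 -0.01325199 -0.01513852] [ 0.84014025 -0.05209235 -0.51516247  2.23568989 -0.73341741  0.43318985
  0.99080646]
[[[-0.74, -1.13, 1.38], [-0.014, -0.003, -0.003], 0], [[-0.74, -1.15, 1.37], [-0.014, -0.002, -0.003], 0], [[-0.73, -1.18, 1.35], [-0.014, -0.003, -0.003], 0], [[-0.72, -1.19, 1.34], [-0.014, -0.003, -0.003], 0], [[-0.71, -1.22, 1.33], [-0.014, -0.002, -0.003], 0]]
[[[-0.01, -0.19, 0.36], [0.0, 0.0, 0.0], 0], [[-0.01, -0.19, 0.36], [0.0, 0.0, 0.0], 0], [[-0.01, -0.2, 0.37], [0.0, 0.0, 0.0], 0]]
```

Request:
{"name": "move_arm", "arguments": {"targets": [[[-0.74, -1.13, 1.38], [-0.014, -0.003, -0.003], 0], [[-0.74, -1.15, 1.37], [-0.014, -0.002, -0.003], 0], [[-0.73, -1.18, 1.35], [-0.014, -0.003, -0.003], 0], [[-0.72, -1.19, 1.34], [-0.014, -0.003, -0.003], 0], [[-0.71, -1.22, 1.33], [-0.014, -0.002, -0.003], 0], [[0, 0, 0], [0, 0, 0], 0], [[0, 0, 0], [0, 0, 0], 0]]}}

```text
time: 7.92
ee_pos: [0.5496, -0.1624, 0.0568]
eef_rot: [0.632, 0.692, 0.258, 0.235]
ft_force: [-1.3, -0.4, -0.9]
width: 0.0097
grip_force: 25.0
```

Run:
```python
from h import *
P,R=place('T',.002,.0385,np.radians(42)); p,q=cur()
print(P-p,(q.inv()*R).as_rotvec(), r.read_state()['joint_positions'])
plan(P,R,4,0)
c=snap('wrist','wT')['image']; s=snap('side','sT')['image']
c=cv2.resize(c,(480,360)); s=cv2.resize(s[180:270,270:400],(520,360),interpolation=cv2.INTER_CUBIC)[:,:320]
cv2.imwrite('pics/cT.png',np.hstack([c,s]))
```

```text
[ 0.00583572 -0.00294184 -0.01386623] [-0.02108831 -0.00159042  0.00021481] [ 1.14917201  0.20348576 -0.77267913  2.29403742 -1.23107782  0.20421059
  1.68480157]
[[[-0.09, -0.12, 0.35], [-0.005, 0.0, 0.0], 0], [[-0.08, -0.12, 0.36], [-0.006, -0.001, 0.0], 0], [[-0.09, -0.13, 0.35], [-0.005, 0.0, 0.0], 0], [[-0.09, -0.13, 0.35], [-0.005, -0.001, 0.0], 0]]
```

View pics/cT.png

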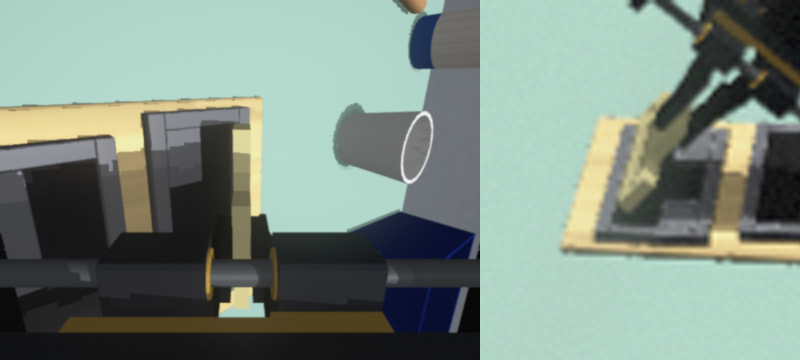

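The plate is tilted over the T compartment. Its straight edge is at the +x wall and its far end (243,125) lies just inside the rim, so I'll lower it.

Request:
{"name": "move_arm", "arguments": {"targets": [[[-0.09, -0.12, 0.35], [-0.005, 0.0, 0.0], 0], [[-0.08, -0.12, 0.36], [-0.006, 0, 0.0], 0], [[-0.09, -0.13, 0.35], [-0.005, 0.0, 0.0], 0], [[-0.09, -0.13, 0.35], [-0.005, 0, 0.0], 0], [[0, 0, 0], [0, 0, 0], 0], [[0, 0, 0], [0, 0, 0], 0]]}}

```text
time: 8.78
ee_pos: [0.5551, -0.1651, 0.0424]
eef_rot: [0.629, 0.69, 0.264, 0.241]
ft_force: [-0.2, 0.3, -0.4]
width: 0.0097
grip_force: 25.0
```

Run:
```python
from h import *
P,R=place('T',.002,.0385,np.radians(42)); p,q=cur()
print(P-p,(q.inv()*R).as_rotvec(), r.read_state()['joint_positions'])
```

```text
[ 0.00037565 -0.00024303  0.00055451] [-0.0010378  -0.00162359  0.00152767] [ 1.37274131  0.34304379 -1.00945724  2.28853859 -1.24617246  0.09037483
  1.79519081]
```

Request:
{"name": "move_arm", "arguments": {"targets": [[[0, 0, 0], [0, 0, 0], 20], [[0, 0, 0], [0, 0, 0], 30], [[0, 0, 0], [0, 0, 0], 40], [[0, 0, 0], [0, 0, 0], 48], [[0, 0, 0], [0, 0, 0], 48], [[0, 0, 0], [0, 0, 0], 48], [[0, 0, -4], [0, 0, 0], 48], [[0, 0, -4], [0, 0, 0], 48], [[0, 0, -4], [0, 0, 0], 48], [[0, 0, 0], [0, 0, 0], 48], [[0, 0, 0], [0, 0, 0], 48]]}}

```text
time: 10.15
ee_pos: [0.4751, -0.173, 0.1312]
eef_rot: [0.63, 0.689, 0.264, 0.241]
ft_force: [-0.4, -0.1, -0.7]
width: 0.042
grip_force: 0.0
```

Run:
```python
from h import *
print(cur()[0],cur()[1].as_matrix()[:,2].round(2),r.read_state()['joint_positions'])
t=snap('top','tT1')['image'];s=snap('side','sT1')['image'];w=snap('wrist','wT1')['image']
a=cv2.resize(t[200:300,340:440],(300,300),interpolation=cv2.INTER_CUBIC);b=cv2.resize(s[195:255,280:380],(500,300),interpolation=cv2.INTER_CUBIC)
im=np.zeros((600,800,3),np.uint8);im[:300,:300]=a;im[:300,300:]=b;im[300:,:400]=cv2.resize(w,(400,300));cv2.imwrite('pics/cT1.png',im)
```

```text
[ 0.47509266 -0.17300509  0.1311675 ] [ 0.67  0.06 -0.74] [ 1.4893683  -0.17970073 -0.88054253  2.37788732 -1.21641393  0.60401957
  1.62263966]
```

View pics/cT1.png

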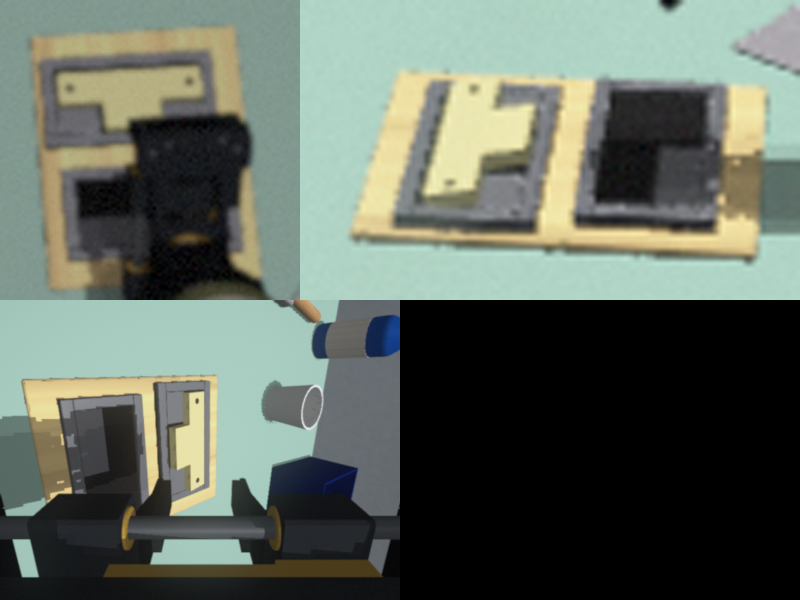

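The T is in its compartment, but its stem end probably still rests on the −x rim. I'll grip it across its 52 mm from above, centred on the compartment, to draw it in.

Run:
```python
from h import *
c=TR['T']
e=plan([c[0]-.02,c[1],.13],down(PSI),8,80)
e=plan([c[0],c[1],.06],down(PSI),3,80,e)
```

```text
[[[-0.01, 0.56, 0.51], [0.092, -0.001, 0.0], 80], [[-0.01, 0.6, 0.46], [0.091, 0.0, 0.0], 80], [[-0.01, 0.65, 0.4], [0.092, -0.001, 0.0], 80], [[-0.01, 0.68, 0.34], [0.091, 0.0, 0.0], 80], [[-0.01, 0.7, 0.28], [0.092, -0.001, 0.0], 80], [[-0.01, 0.73, 0.21], [0.091, 0.0, 0.0], 80], [[-0.01, 0.74, 0.15], [0.092, -0.001, 0.001], 80], [[-0.01, 0.76, 0.07], [0.091, 0.0, 0.0], 80]]
[[[-0.06, 0.66, 2.33], [0.0, 0.0, 0.0], 80], [[-0.06, 0.67, 2.34], [0.0, 0.0, 0.0], 80], [[-0.06, 0.66, 2.33], [0.0, 0.0, 0.0], 80]]
```

Request:
{"name": "move_arm", "arguments": {"targets": [[[0, 0.56, 0.51], [0.092, 0, 0.0], 80], [[0, 0.6, 0.46], [0.091, 0.0, 0.0], 80], [[0, 0.65, 0.4], [0.092, 0, 0.0], 80], [[0, 0.68, 0.34], [0.091, 0.0, 0.0], 80], [[0, 0.7, 0.28], [0.092, 0, 0.0], 80], [[0, 0.73, 0.21], [0.091, 0.0, 0.0], 80], [[0, 0.74, 0.15], [0.092, 0, 0], 80], [[0, 0.76, 0.07], [0.091, 0.0, 0.0], 80], [[-0.06, 0.66, 2.33], [0.0, 0.0, 0.0], 80], [[-0.06, 0.67, 2.34], [0.0, 0.0, 0.0], 80], [[-0.06, 0.66, 2.33], [0.0, 0.0, 0.0], 80], [[0, 0, 0], [0, 0, 0], 80], [[0, 0, 0], [0, 0, 0], 80]]}}

```text
time: 11.92
ee_pos: [0.5537, -0.1633, 0.0604]
eef_rot: [0.672, 0.74, 0.011, 0.003]
ft_force: [-0.4, 0.0, 0.4]
width: 0.0699
grip_force: 0.0
```

Run:
```python
from h import *
c=TR['T']; print(r.read_state()['joint_positions'],r.read_state()['ft_force'])
e=plan([c[0],c[1],.020],down(PSI),3,80)
e=plan([c[0],c[1],.017],down(PSI),2,80,e)
```

```text
[ 0.98077985  0.55702243 -0.96422955  1.7424908   0.49618981  1.09216159
 -0.04460968] [-0.43816924  0.0477904   0.36465786]
[[[-0.15, 0.03, 1.35], [0.007, -0.003, 0.002], 80], [[-0.15, 0.03, 1.34], [0.007, -0.003, 0.002], 80], [[-0.14, 0.05, 1.35], [0.006, -0.003, 0.002], 80]]
[[[0.0, 0.0, 0.15], [0.0, 0.0, 0.0], 80], [[0.0, 0.0, 0.15], [0.0, 0.0, 0.0], 80]]
```

Request:
{"name": "move_arm", "arguments": {"targets": [[[-0.15, 0.03, 1.35], [0.007, -0.003, 0.002], 80], [[-0.15, 0.03, 1.34], [0.007, -0.003, 0.002], 80], [[-0.14, 0.05, 1.35], [0.006, -0.003, 0.002], 80], [[0.0, 0.0, 0.15], [0.0, 0.0, 0.0], 80], [[0.0, 0.0, 0.15], [0.0, 0.0, 0.0], 80], [[0, 0, 0], [0, 0, 0], 80], [[0, 0, 0], [0, 0, 0], 70], [[0, 0, 0], [0, 0, 0], 65], [[0, 0, 0], [0, 0, 0], 60], [[0, 0, 0], [0, 0, 0], 57], [[0, 0, 0], [0, 0, 0], 55], [[0, 0, 0], [0, 0, 0], 55]], "grip_force": 5}}

```text
time: 13.42
ee_pos: [0.5554, -0.1681, 0.017]
eef_rot: [0.675, 0.738, -0.0, 0.001]
ft_force: [-0.9, -0.5, -0.3]
width: 0.0519
grip_force: 5.0
```

Request:
{"name": "move_arm", "arguments": {"targets": [[[0, 0, 0], [0, 0, 0], 68], [[0, 0, 0], [0, 0, 0], 75], [[0, 0, 0], [0, 0, 0], 75], [[0, 0, -1.5], [0, 0, 0], 75], [[0, 0, -1.5], [0, 0, 0], 40], [[0, -1.5, 0], [0, 0, 0], 0], [[0, 0, 0], [0, 0, 0], 0], [[0, 0, 0], [0, 0, 0], 0], [[0, 0, 0], [0, 0, 0], 0], [[0, 0, 0], [0, 0, 0], 0], [[0, 0, 0], [0, 0, 0], 0], [[0, 0, 0], [0, 0, 0], 0], [[0, 0, 1.5], [0, 0, 0], 0], [[0, 0, 0.8], [0, 0, 0], 0], [[0, 0, 0.3], [0, 0, 0], 0], [[0, 0, 0.1], [0, 0, 0], 0], [[0, 0, 0], [0, 0, 0], 0]]}}

```text
time: 15.55
ee_pos: [0.5398, -0.1692, 0.0205]
eef_rot: [0.675, 0.738, -0.001, 0.0]
ft_force: [-8.5, 0.8, 11.5]
width: 0.0005
grip_force: 6.4
```

Run:
```python
from h import *
p,q=cur()
e=plan(p+[0,0,.06],q,2,40)
e=plan([.50,-.22,.30],down(0),6,40,e)
```

```text
[[[-0.01, -0.01, -3.0], [0.0, 0.0, 0.0], 40], [[0.0, 0.0, -3.0], [0.0, 0.0, 0.0], 40]]
[[[-0.79, -0.74, -3.66], [0.0, 0.0, 0.015], 40], [[-0.8, -0.73, -3.65], [-0.001, 0.001, 0.015], 40], [[-0.81, -0.72, -3.66], [0.0, 0.0, 0.015], 40], [[-0.82, -0.7, -3.66], [0.0, 0.0, 0.015], 40], [[-0.83, -0.69, -3.65], [0.0, 0.0, 0.014], 40], [[-0.84, -0.68, -3.66], [-0.001, 0.001, 0.015], 40]]
```

Request:
{"name": "move_arm", "arguments": {"targets": [[[0, 0, -3.0], [0.0, 0.0, 0.0], 40], [[0.0, 0.0, -3.0], [0.0, 0.0, 0.0], 40], [[-0.79, -0.74, -3.66], [0.0, 0.0, 0.015], 40], [[-0.8, -0.73, -3.65], [0, 0, 0.015], 40], [[-0.81, -0.72, -3.66], [0.0, 0.0, 0.015], 40], [[-0.82, -0.7, -3.66], [0.0, 0.0, 0.015], 40], [[-0.83, -0.69, -3.65], [0.0, 0.0, 0.014], 40], [[-0.84, -0.68, -3.66], [0, 0, 0.015], 40], [[0, 0, 0], [0, 0, 0], 40], [[0, 0, 0], [0, 0, 0], 40]]}}

```text
time: 16.8
ee_pos: [0.5003, -0.2199, 0.2988]
eef_rot: [0.707, 0.707, -0.0, 0.0]
ft_force: [-0.3, -1.1, 0.1]
width: 0.0346
grip_force: 0.0
```

```bash
cat > seat.py <<'E'
from h import *
import sys
np.set_printoptions(precision=4,suppress=True)
def seat(tag,t,pts):
    """fit the outline's pose (x,y,yaw,z fixed .020) to the cream top mask"""
    im=cv2.imread(f'pics/{tag}.png'); h=cv2.cvtColor(im,cv2.COLOR_BGR2HSV)
    c=np.append(TR[t],.02); u=proj(tag,c).astype(int)
    m=(cv2.inRange(h,(20,25,60),(36,130,255))>0)
    q=np.array([[x,y] for x in range(-45,46) for y in range(-80,81)])/1000.
    Rm=np.array([[np.cos(PSI),-np.sin(PSI)],[np.sin(PSI),np.cos(PSI)]])
    w=np.c_[(Rm@q.T).T+TR[t],np.full(len(q),.02)]
    px=np.array([proj(tag,a) for a in w]); mm=m[np.clip(px[:,1].round().astype(int),0,479),np.clip(px[:,0].round().astype(int),0,639)]
    g=mm.reshape(91,161).astype(np.uint8)
    return g
E
python3 - <<'E'
from seat import *
snap('wrist','wC'); print(cur()[0])
im=cv2.imread('pics/wC.png'); h=cv2.cvtColor(im,cv2.COLOR_BGR2HSV)
for p in [(.575,-.165,.02),(.575,-.13,.02),(.537,-.167,.02),(.6,-.17,.006)]:
    u=proj('wC',p).astype(int); print(u,h[u[1],u[0]])
E
```

```text
[ 0.5001 -0.2198  0.2985]
[394 137] [ 28  65 152]
[396 101] [ 32  41 220]
[357 139] [ 26  71 147]
[415 141] [ 25  83 219]
```

```bash
cat > seat.py <<'E'
from h import *
def rect(tag,t,z=.02):
    Rm=np.array([[np.cos(PSI),-np.sin(PSI)],[np.sin(PSI),np.cos(PSI)]])
    g=np.array([[-50,-80],[50,-80],[50,80],[-50,80]])/1000.
    src=np.float32([proj(tag,np.append(Rm@a+TR[t],z)) for a in g]); dst=np.float32([[0,0],[400,0],[400,640],[0,640]])
    return cv2.warpPerspective(cv2.imread(f'pics/{tag}.png'),cv2.getPerspectiveTransform(src,dst),(400,640))
def seat(tag,t,z=.02):
    """minAreaRect of the cream part in tray axes, mm"""
    h=cv2.cvtColor(cv2.GaussianBlur(rect(tag,t,z),(5,5),0),cv2.COLOR_BGR2HSV)
    m=((h[...,0]>20)&(h[...,0]<36)&(h[...,1]>30)&(h[...,2]>60)).astype(np.uint8)
    m=cv2.morphologyEx(m,cv2.MORPH_OPEN,np.ones((9,9)))
    n,l,s,c=cv2.connectedComponentsWithStats(m); k=l[320,230]
    for v in (100,160,200,240,300,360,400,440,480,540):
        xs=np.where(l[v]==k)[0]; print('y',v/4-80,'x',xs.min()/4-50 if len(xs) else None,xs.max()/4-50 if len(xs) else None)
    q=cv2.findNonZero((l==k).astype(np.uint8)); (a,b),wh,an=cv2.minAreaRect(q); print('centre',a/4-50,b/4-80,'size',wh[0]/4,wh[1]/4,'ang',an)
E
python3 - <<'E'
from seat import *
seat('wC','T')
E
```

```text
y -55.0 x -4.5 26.25
y -40.0 x -4.25 26.5
y -30.0 x -4.25 26.25
y -20.0 x -28.5 26.5
y -5.0 x -28.5 26.0
y 10.0 x -28.5 25.5
y 20.0 x -28.5 25.5
y 30.0 x -4.0 25.5
y 40.0 x -4.0 25.5
y 55.0 x -4.0 25.0
centre -1.0 -0.25 size 121.5 55.0 ang 90.0
```

The T is centred and level: its straight edge is at +26 mm in the tray frame and its angle is about 0. Next is the L. At the near tray, tilting would run into the joint limits, so I'll lay it flat on the free bench near (0.58, 0), then grip it across its 52 mm and lay it in from above.

Run:
```python
from h import *
e=plan([.5449,.1625,.13],down(-.092),9,40)
e=plan([.5449,.1625,.043],down(-.092),3,40,e)
```

```text
[[[4.25, 0.5, 1.87], [0.0, 0.0, 0.01], 40], [[4.25, 0.46, 1.87], [0.0, 0.0, 0.011], 40], [[4.26, 0.41, 1.86], [0.0, 0.0, 0.01], 40], [[4.26, 0.37, 1.87], [0.0, 0.0, 0.01], 40], [[4.27, 0.33, 1.87], [0.0, 0.001, 0.011], 40], [[4.26, 0.28, 1.87], [0.0, 0.0, 0.01], 40], [[4.27, 0.24, 1.87], [-0.001, 0.0, 0.01], 40], [[4.28, 0.19, 1.88], [0.0, 0.0, 0.01], 40], [[4.27, 0.15, 1.87], [0.0, 0.0, 0.011], 40]]
[[[0.0, 0.0, 2.9], [0.0, 0.0, 0.0], 40], [[0.0, 0.0, 2.9], [0.0, 0.0, 0.0], 40], [[0.0, 0.0, 2.9], [0.0, 0.0, 0.0], 40]]
```

Request:
{"name": "move_arm", "arguments": {"targets": [[[4.25, 0.5, 1.87], [0.0, 0.0, 0.01], 40], [[4.25, 0.46, 1.87], [0.0, 0.0, 0.011], 40], [[4.26, 0.41, 1.86], [0.0, 0.0, 0.01], 40], [[4.26, 0.37, 1.87], [0.0, 0.0, 0.01], 40], [[4.27, 0.33, 1.87], [0.0, 0, 0.011], 40], [[4.26, 0.28, 1.87], [0.0, 0.0, 0.01], 40], [[4.27, 0.24, 1.87], [0, 0.0, 0.01], 40], [[4.28, 0.19, 1.88], [0.0, 0.0, 0.01], 40], [[4.27, 0.15, 1.87], [0.0, 0.0, 0.011], 40], [[0, 0, 0], [0, 0, 0], 40], [[0, 0, 0], [0, 0, 0], 40]]}}

```text
time: 18.23
ee_pos: [0.5451, 0.1618, 0.1299]
eef_rot: [0.739, 0.674, -0.001, 0.0]
ft_force: [0.3, -0.0, -0.1]
width: 0.0348
grip_force: 0.0
```

Run:
```python
from h import *
print(cur()[0]); e=plan([.5449,.1625,.043],down(-.092),4,40)
```

```text
[0.54505202 0.16178018 0.12993083]
[[[0.02, 0.0, 2.17], [0.0, 0.0, 0.0], 40], [[0.02, -0.01, 2.18], [0.0, 0.001, 0.0], 40], [[0.02, 0.0, 2.17], [-0.001, 0.0, 0.0], 40], [[0.02, -0.01, 2.17], [0.0, 0.001, 0.0], 40]]
```

Request:
{"name": "move_arm", "arguments": {"targets": [[[0.02, 0.0, 2.17], [0.0, 0.0, 0.0], 40], [[0.02, 0, 2.18], [0.0, 0, 0.0], 40], [[0.02, 0.0, 2.17], [0, 0.0, 0.0], 40], [[0.02, 0, 2.17], [0.0, 0, 0.0], 40], [[0, 0, 0], [0, 0, 0], 40], [[0, 0, 0], [0, 0, 0], 0], [[0, 0, 0], [0, 0, 0], 0], [[0, 0, 0], [0, 0, 0], 0], [[0, 0, 0], [0, 0, 0], 0], [[0, 0, 0], [0, 0, 0], 0], [[0, 0, 0], [0, 0, 0], 0]], "grip_force": 25}}

```text
time: 19.6
ee_pos: [0.5459, 0.1627, 0.0442]
eef_rot: [0.739, 0.674, -0.0, 0.001]
ft_force: [-0.7, -1.3, 6.1]
width: 0.0098
grip_force: 25.0
```

```bash
cat >> h.py <<'E'
def stage(pivx,cy,yg,s,phi,pz=.001):
    return np.array([pivx+.005*np.cos(phi)-s*np.sin(phi),cy+yg,pz+.005*np.sin(phi)+s*np.cos(phi)]),down(0,phi)
E
python3 - <<'E'
from h import *
p,q=cur(); s=p[2]-.005
e=plan(p+[0,0,.14],q,4,0)
P,R=stage(.60,.0,-.016,s,np.radians(42)); print(P,s)
e=plan(P+[0,0,.09],R,12,0,e)
E
```

```text
[[[0.0, 0.0, -3.5], [0.0, 0.0, 0.0], 0], [[-0.01, 0.01, -3.5], [0.0, 0.0, 0.0], 0], [[0.0, 0.0, -3.5], [0.0, 0.0, 0.0], 0], [[-0.01, 0.01, -3.5], [0.0, 0.0, 0.0], 0]]
[ 0.57749969 -0.016       0.0334615 ] 0.0391792418459213
[[[-1.46, 0.4, 0.51], [-0.061, 0.003, -0.007], 0], [[-1.46, 0.36, 0.53], [-0.061, 0.003, -0.008], 0], [[-1.47, 0.31, 0.54], [-0.061, 0.003, -0.007], 0], [[-1.47, 0.27, 0.56], [-0.061, 0.003, -0.007], 0], [[-1.47, 0.22, 0.56], [-0.061, 0.003, -0.008], 0], [[-1.48, 0.18, 0.58], [-0.061, 0.003, -0.007], 0], [[-1.48, 0.14, 0.58], [-0.061, 0.003, -0.007], 0], [[-1.48, 0.08, 0.58], [-0.061, 0.003, -0.008], 0], [[-1.48, 0.04, 0.58], [-0.06, 0.003, -0.007], 0], [[-1.49, 0.0, 0.58], [-0.061, 0.002, -0.008], 0], [[-1.49, -0.06, 0.57], [-0.061, 0.003, -0.007], 0], [[-1.48, -0.1, 0.57], [-0.061, 0.003, -0.007], 0]]
```

Request:
{"name": "move_arm", "arguments": {"targets": [[[0.0, 0.0, -3.5], [0.0, 0.0, 0.0], 0], [[0, 0, -3.5], [0.0, 0.0, 0.0], 0], [[0.0, 0.0, -3.5], [0.0, 0.0, 0.0], 0], [[0, 0.01, -3.5], [0.0, 0.0, 0.0], 0], [[-1.46, 0.4, 0.51], [-0.061, 0.003, -0.007], 0], [[-1.46, 0.36, 0.53], [-0.061, 0.003, -0.008], 0], [[-1.47, 0.31, 0.54], [-0.061, 0.003, -0.007], 0], [[-1.47, 0.27, 0.56], [-0.061, 0.003, -0.007], 0], [[-1.47, 0.22, 0.56], [-0.061, 0.003, -0.008], 0], [[-1.48, 0.18, 0.58], [-0.061, 0.003, -0.007], 0], [[-1.48, 0.14, 0.58], [-0.061, 0.003, -0.007], 0], [[-1.48, 0.08, 0.58], [-0.061, 0.003, -0.008], 0], [[-1.48, 0.04, 0.58], [-0.06, 0.003, -0.007], 0], [[-1.49, 0.0, 0.58], [-0.061, 0.002, -0.008], 0], [[-1.49, -0.06, 0.57], [-0.061, 0.003, -0.007], 0], [[-1.48, -0.1, 0.57], [-0.061, 0.003, -0.007], 0], [[0, 0, 0], [0, 0, 0], 0], [[0, 0, 0], [0, 0, 0], 0]]}}

```text
time: 21.85
ee_pos: [0.5774, -0.015, 0.1234]
eef_rot: [0.66, 0.66, 0.253, 0.253]
ft_force: [0.7, -0.2, 0.4]
width: 0.0097
grip_force: 25.0
```

Run:
```python
from h import *
P,R=stage(.60,.0,-.016,.0392,np.radians(42)); p,q=cur()
print(P-p,(q.inv()*R).as_rotvec(),r.read_state()['joint_positions'])
e=plan(P+[0,0,.015],R,6,0)
e=plan(P,R,4,0,e)
```

```text
[ 5.14880893e-05 -1.02833477e-03 -8.98846316e-02] [-0.00170166 -0.00033451  0.00026832] [ 1.03528993 -0.04001254 -1.07833547  2.30730223  0.01577676  0.12269185
 -0.07071945]
[[[-0.02, -0.83, 0.93], [0.0, 0.0, 0.0], 0], [[-0.01, -0.84, 0.93], [-0.001, 0.0, 0.0], 0], [[-0.02, -0.83, 0.93], [0.0, 0.0, 0.0], 0], [[-0.02, -0.83, 0.93], [0.0, 0.0, 0.0], 0], [[-0.02, -0.84, 0.92], [0.0, 0.0, 0.0], 0], [[-0.01, -0.83, 0.93], [-0.001, 0.0, 0.0], 0]]
[[[0.0, -0.25, 0.28], [0.0, 0.0, 0.0], 0], [[0.0, -0.25, 0.28], [0.0, 0.0, 0.0], 0], [[0.0, -0.25, 0.28], [0.0, 0.0, 0.0], 0], [[0.0, -0.26, 0.28], [0.0, 0.0, 0.0], 0]]
```

Request:
{"name": "move_arm", "arguments": {"targets": [[[0, -0.83, 0.93], [0.0, 0.0, 0.0], 0], [[0, -0.84, 0.93], [0, 0.0, 0.0], 0], [[0, -0.83, 0.93], [0.0, 0.0, 0.0], 0], [[0, -0.83, 0.93], [0.0, 0.0, 0.0], 0], [[0, -0.84, 0.92], [0.0, 0.0, 0.0], 0], [[0, -0.83, 0.93], [0, 0.0, 0.0], 0], [[0, 0, 0], [0, 0, 0], 0]]}}

```text
time: 22.72
ee_pos: [0.576, -0.0191, 0.0713]
eef_rot: [0.662, 0.66, 0.248, 0.254]
ft_force: [0.2, 0.3, -0.9]
width: 0.0097
grip_force: 25.0
```

Run:
```python
from h import *
P,R=stage(.60,.0,-.016,.0392,np.radians(42)); p,q=cur()
print(P-p,(q.inv()*R).as_rotvec(),r.read_state()['joint_positions'])
e=plan(P,R,4,0)
```

```text
[ 0.00150531  0.00313643 -0.03780607] [-0.00660057  0.00914422 -0.00028768] [ 0.75771347  0.11248348 -0.84458421  2.34920616  1.66404702  0.1280653
 -1.67173181]
[[[0.08, -0.6, 0.73], [-0.002, 0.002, 0.0], 0], [[0.09, -0.6, 0.73], [-0.001, 0.003, 0.0], 0], [[0.08, -0.6, 0.73], [-0.002, 0.002, 0.0], 0], [[0.08, -0.61, 0.73], [-0.002, 0.002, 0.0], 0]]
```

Run:
```python
from h import *
P,R=stage(.605,.0,-.016,.0392,np.radians(37))
print(P); e=plan(P,R,8,0)
```

```text
[ 0.58540203 -0.016       0.03531559]
[[[0.04, -0.21, 0.41], [0.01, 0.001, 0.0], 0], [[0.05, -0.21, 0.42], [0.01, 0.001, 0.0], 0], [[0.04, -0.2, 0.42], [0.01, 0.001, 0.0], 0], [[0.04, -0.2, 0.42], [0.01, 0.002, 0.0], 0], [[0.04, -0.19, 0.42], [0.01, 0.001, 0.0], 0], [[0.04, -0.19, 0.42], [0.011, 0.001, -0.001], 0], [[0.04, -0.19, 0.43], [0.01, 0.001, 0.0], 0], [[0.04, -0.18, 0.43], [0.01, 0.001, 0.0], 0]]
```

Request:
{"name": "move_arm", "arguments": {"targets": [[[0.04, -0.21, 0.41], [0.01, 0.001, 0.0], 0], [[0.05, -0.21, 0.42], [0.01, 0.001, 0.0], 0], [[0.04, -0.2, 0.42], [0.01, 0.001, 0.0], 0], [[0.04, -0.2, 0.42], [0.01, 0.002, 0.0], 0], [[0.04, -0.19, 0.42], [0.01, 0.001, 0.0], 0], [[0.04, -0.19, 0.42], [0.011, 0.001, 0], 0], [[0.04, -0.19, 0.43], [0.01, 0.001, 0.0], 0], [[0.04, -0.18, 0.4], [0.01, 0.001, 0.0], 0], [[0, 0, 0], [0, 0, 0], 0], [[0, 0, 0], [0, 0, 0], 0]]}}

```text
time: 23.98
ee_pos: [0.5844, -0.0168, 0.0352]
eef_rot: [0.671, 0.67, 0.224, 0.224]
ft_force: [-0.5, 0.2, -1.3]
width: 0.0094
grip_force: 25.0
```

Run:
```python
from h import *
P,R=stage(.605,.0,-.016,.0392,np.radians(37)); p,q=cur()
print(P-p,(q.inv()*R).as_rotvec(),r.read_state()['joint_positions'])
```

```text
[0.00095526 0.00083863 0.00012013] [-0.00099433  0.00064495 -0.00196329] [ 0.70991348  0.24200308 -0.81294722  2.28761297  1.41909706  0.19538507
 -1.38224896]
```

Request:
{"name": "move_arm", "arguments": {"targets": [[[0, 0, 0], [0, 0, 0], 20], [[0, 0, 0], [0, 0, 0], 30], [[0, 0, 0], [0, 0, 0], 40], [[0, 0, 0], [0, 0, 0], 50], [[0, 0, 0], [0, 0, 0], 55], [[0, 0, 0], [0, 0, 0], 55], [[0, 0, 0], [0, 0, 0], 55], [[0, 0, -4], [0, 0, 0], 55], [[0, 0, -4], [0, 0, 0], 55], [[0, 0, -4], [0, 0, 0], 55], [[0, 0, -4], [0, 0, 0], 55], [[0, 0, 0], [0, 0, 0], 55]]}}

```text
time: 25.48
ee_pos: [0.5433, -0.0309, 0.0814]
eef_rot: [0.681, 0.666, 0.207, 0.223]
ft_force: [0.1, 0.2, -0.2]
width: 0.0485
grip_force: 0.0
```

Run:
```python
from h import *
print(cur()[0],r.read_state()['joint_positions'])
e=plan([.52,-.02,.22],down(0),10,80)
```

```text
[ 0.54326196 -0.03094392  0.08140547] [ 1.01632231  0.0134754  -1.06020127  2.32618744  0.32004767  0.20295032
 -0.35632966]
[[[0.08, 0.61, -1.27], [0.062, 0.002, -0.002], 80], [[0.08, 0.53, -1.3], [0.061, 0.003, -0.002], 80], [[0.09, 0.45, -1.33], [0.062, 0.002, -0.003], 80], [[0.09, 0.37, -1.36], [0.062, 0.002, -0.002], 80], [[0.09, 0.29, -1.38], [0.062, 0.003, -0.002], 80], [[0.09, 0.19, -1.39], [0.061, 0.002, -0.002], 80], [[0.1, 0.12, -1.4], [0.062, 0.002, -0.002], 80], [[0.09, 0.02, -1.41], [0.062, 0.003, -0.002], 80], [[0.11, -0.06, -1.4], [0.061, 0.002, -0.003], 80], [[0.1, -0.15, -1.4], [0.062, 0.002, -0.002], 80]]
```

Run:
```python
from h import *
e=plan([.53,-.05,.26],down(0),12,80)
```

```text
[[[-0.18, 0.77, -1.27], [0.051, 0.002, -0.002], 80], [[-0.19, 0.71, -1.31], [0.052, 0.002, -0.002], 80], [[-0.18, 0.64, -1.35], [0.051, 0.002, -0.001], 80], [[-0.18, 0.57, -1.38], [0.052, 0.002, -0.002], 80], [[-0.18, 0.49, -1.4], [0.051, 0.002, -0.002], 80], [[-0.18, 0.42, -1.43], [0.052, 0.002, -0.002], 80], [[-0.17, 0.35, -1.45], [0.051, 0.002, -0.002], 80], [[-0.17, 0.27, -1.47], [0.051, 0.002, -0.001], 80], [[-0.17, 0.2, -1.48], [0.052, 0.002, -0.002], 80], [[-0.17, 0.12, -1.48], [0.051, 0.002, -0.002], 80], [[-0.16, 0.05, -1.49], [0.052, 0.001, -0.002], 80], [[-0.17, -0.04, -1.5], [0.051, 0.002, -0.002], 80]]
```

Request:
{"name": "move_arm", "arguments": {"targets": [[[-0.18, 0.77, -1.27], [0.051, 0.002, -0.002], 80], [[-0.19, 0.71, -1.31], [0.052, 0.002, -0.002], 80], [[-0.18, 0.64, -1.35], [0.051, 0.002, -0.001], 80], [[-0.18, 0.57, -1.38], [0.052, 0.002, -0.002], 80], [[-0.18, 0.49, -1.4], [0.051, 0.002, -0.002], 80], [[-0.18, 0.42, -1.43], [0.052, 0.002, -0.002], 80], [[-0.17, 0.35, -1.45], [0.051, 0.002, -0.002], 80], [[-0.17, 0.27, -1.47], [0.051, 0.002, -0.001], 80], [[-0.17, 0.2, -1.48], [0.052, 0.002, -0.002], 80], [[-0.17, 0.12, -1.48], [0.051, 0.002, -0.002], 80], [[-0.16, 0.05, -1.49], [0.052, 0.001, -0.002], 80], [[-0.17, -0.04, -1.5], [0.051, 0.002, -0.002], 80], [[0, 0, 0], [0, 0, 0], 80], [[0, 0, 0], [0, 0, 0], 80]]}}

```text
time: 27.22
ee_pos: [0.5302, -0.0504, 0.2584]
eef_rot: [0.707, 0.707, -0.001, 0.0]
ft_force: [-0.9, -1.2, -0.3]
width: 0.0696
grip_force: 0.0
```

Run:
```python
from h import *
np.set_printoptions(precision=4,suppress=True)
w=snap('wrist','wL1')['image']; print(cur()[0],cur()[1].as_quat())
h=cv2.cvtColor(cv2.GaussianBlur(w,(3,3),0),cv2.COLOR_BGR2HSV)
m=((h[...,0]>20)&(h[...,0]<36)&(h[...,1]>30)&(h[...,2]>60)).astype(np.uint8); m=cv2.morphologyEx(m,cv2.MORPH_OPEN,np.ones((3,3)))
n,l,s,c=cv2.connectedComponentsWithStats(m)
for k in range(1,n):
    if s[k,4]>300:
        q=cv2.findNonZero((l==k).astype(np.uint8)); hull=cv2.approxPolyDP(max(cv2.findContours((l==k).astype(np.uint8),0,1)[0],key=cv2.contourArea),3,True)[:,0]
        print(k,s[k],c[k],atz('wL1',c[k],.01)); print([[p.tolist(),atz('wL1',p,.01)[:2].round(4).tolist()] for p in hull])
```

```text
[ 0.5299 -0.0503  0.2585] [ 0.707   0.7072 -0.0008  0.0003]
1 [ 343   81   56  125 4904] [374.074  152.1517] [ 0.5806 -0.0078  0.01  ]
[[[398, 81], [0.6005, 0.0574]], [[371, 82], [0.5754, 0.0565]], [[368, 146], [0.5745, -0.0019]], [[344, 148], [0.5511, -0.0038]], [[345, 205], [0.553, -0.0606]], [[393, 202], [0.6017, -0.0575]]]
2 [ 370  226   33  121 2395] [389.4605 285.7186] [ 0.6025 -0.1498  0.01  ]
[[[395, 226], [0.605, -0.0828]], [[370, 228], [0.5793, -0.0849]], [[370, 235], [0.5795, -0.0925]], [[378, 233], [0.5878, -0.0903]], [[382, 238], [0.5921, -0.0957]], [[378, 240], [0.5881, -0.0979]], [[382, 320], [0.5963, -0.1912]], [[386, 321], [0.6008, -0.1925]], [[382, 325], [0.5965, -0.1975]], [[383, 346], [0.5988, -0.2242]], [[401, 346], [0.6192, -0.2242]], [[397, 232], [0.6074, -0.0892]], [[392, 237], [0.6025, -0.0947]], [[383, 237], [0.5931, -0.0947]], [[392, 229], [0.6021, -0.086]], [[397, 230], [0.6073, -0.0871]]]
3 [316 229  53  12 345] [341.7652 234.5971] [ 0.5502 -0.092   0.01  ]
[[[368, 234], [0.5774, -0.0914]], [[363, 233], [0.5722, -0.0903]], [[364, 229], [0.5731, -0.086]], 
[... 1940 characters left out ...]
 [ 244  424  215   18 3453] [349.1738 432.3278] [ 0.5627 -0.3447  0.01  ]
[[[244, 435], [0.4339, -0.3487]], [[249, 430], [0.4404, -0.3412]], [[255, 434], [0.4474, -0.3472]], [[250, 441], [0.4407, -0.3578]], [[261, 441], [0.4543, -0.3578]], [[259, 431], [0.4525, -0.3427]], [[264, 431], [0.4586, -0.3427]], [[263, 439], [0.4569, -0.3548]], [[267, 435], [0.4621, -0.3487]], [[269, 441], [0.4642, -0.3578]], [[423, 441], [0.654, -0.3579]], [[458, 436], [0.6963, -0.3503]], [[457, 431], [0.6944, -0.3428]], [[440, 433], [0.6739, -0.3458]], [[447, 424], [0.6812, -0.3323]], [[380, 424], [0.5999, -0.3323]], [[379, 428], [0.5989, -0.3382]], [[378, 424], [0.5975, -0.3323]], [[246, 424], [0.4372, -0.3322]]]
```

The L lies flat on the bench. Its straight edge is at x≈0.602, its y span is +0.058 to −0.061 and its step is at y≈−0.003, so its centre is at about (0.576, −0.001) with almost no yaw. I'll grip it across the tall part with the tips 6.5 mm above the bench.

Run:
```python
from h import *
e=plan([.5762,-.017,.05],down(.01),6,80)
```

```text
[[[0.56, 0.77, 3.47], [0.0, 0.0, -0.002], 80], [[0.56, 0.78, 3.48], [0.0, 0.001, -0.001], 80], [[0.55, 0.78, 3.47], [0.0, 0.0, -0.002], 80], [[0.55, 0.77, 3.47], [0.0, 0.0, -0.001], 80], [[0.56, 0.78, 3.48], [-0.001, 0.0, -0.002], 80], [[0.55, 0.78, 3.47], [0.0, 0.001, -0.002], 80]]
```

Request:
{"name": "move_arm", "arguments": {"targets": [[[0.56, 0.77, 3.47], [0.0, 0.0, -0.002], 80], [[0.56, 0.78, 3.48], [0.0, 0, -0.001], 80], [[0.55, 0.78, 3.47], [0.0, 0.0, -0.002], 80], [[0.55, 0.77, 3.47], [0.0, 0.0, -0.001], 80], [[0.56, 0.78, 3.48], [0, 0.0, -0.002], 80], [[0.55, 0.78, 3.47], [0.0, 0, -0.002], 80], [[0, 0, 0], [0, 0, 0], 80], [[0, 0, 0], [0, 0, 0], 80]]}}

```text
time: 28.28
ee_pos: [0.5766, -0.0162, 0.0522]
eef_rot: [0.703, 0.711, 0.0, 0.0]
ft_force: [0.1, -0.0, 0.1]
width: 0.07
grip_force: 0.0
```

Run:
```python
from h import *
print(cur()[0]); e=plan([.5762,-.017,.0065],down(.01),4,80)
```

```text
[ 0.57655815 -0.01617076  0.05222309]
[[[-0.02, -0.01, 1.14], [0.0, 0.0, 0.0], 80], [[-0.02, -0.01, 1.15], [0.0, 0.0, 0.001], 80], [[-0.02, -0.01, 1.14], [0.0, 0.0, 0.0], 80], [[-0.02, -0.01, 1.14], [0.0, 0.0, 0.0], 80]]
```

Request:
{"name": "move_arm", "arguments": {"targets": [[[-0.02, 0, 1.14], [0.0, 0.0, 0.0], 80], [[-0.02, 0, 1.15], [0.0, 0.0, 0], 80], [[-0.02, -0.01, 1.14], [0.0, 0.0, 0.0], 80], [[-0.02, -0.01, 1.1], [0.0, 0.0, 0.0], 80], [[0, 0, 0], [0, 0, 0], 80], [[0, 0, 0], [0, 0, 0], 70], [[0, 0, 0], [0, 0, 0], 60], [[0, 0, 0], [0, 0, 0], 50], [[0, 0, 0], [0, 0, 0], 45], [[0, 0, 0], [0, 0, 0], 40], [[0, 0, 0], [0, 0, 0], 40], [[0, 0, 0], [0, 0, 0], 40]], "grip_force": 20}}

```text
time: 29.78
ee_pos: [0.5763, -0.0166, 0.006]
eef_rot: [0.703, 0.711, 0.0, -0.0]
ft_force: [-0.6, -0.4, 5.3]
width: 0.0515
grip_force: 20.0
```

```bash
cat >> h.py <<'E'
LT=np.array([.4637,-.2017])
E
python3 - <<'E'
from h import *
p,q=cur()
e=plan([p[0],p[1],.06],q,3,40)
e=plan([*LT,.06],down(PSI),8,40,e)
E
```

```text
[[[0.0, 0.0, -1.8], [0.0, 0.0, 0.0], 40], [[0.0, 0.0, -1.8], [0.0, 0.0, 0.0], 40], [[0.0, 0.0, -1.8], [0.0, 0.0, 0.0], 40]]
[[[-2.3, -1.44, 0.0], [0.0, 0.0, -0.01], 40], [[-2.28, -1.45, 0.0], [0.0, 0.0, -0.009], 40], [[-2.27, -1.48, 0.0], [0.0, 0.0, -0.01], 40], [[-2.25, -1.5, 0.0], [0.0, 0.0, -0.01], 40], [[-2.24, -1.53, 0.0], [0.0, 0.0, -0.01], 40], [[-2.22, -1.54, 0.0], [0.0, -0.001, -0.009], 40], [[-2.21, -1.57, 0.0], [0.0, 0.0, -0.01], 40], [[-2.19, -1.59, 0.0], [0.0, 0.0, -0.01], 40]]
```

Request:
{"name": "move_arm", "arguments": {"targets": [[[0.0, 0.0, -1.8], [0.0, 0.0, 0.0], 40], [[0.0, 0.0, -1.8], [0.0, 0.0, 0.0], 40], [[0.0, 0.0, -1.8], [0.0, 0.0, 0.0], 40], [[-2.3, -1.44, 0.0], [0.0, 0.0, -0.01], 40], [[-2.28, -1.45, 0.0], [0.0, 0.0, -0.009], 40], [[-2.27, -1.48, 0.0], [0.0, 0.0, -0.01], 40], [[-2.25, -1.5, 0.0], [0.0, 0.0, -0.01], 40], [[-2.24, -1.53, 0.0], [0.0, 0.0, -0.01], 40], [[-2.22, -1.54, 0.0], [0.0, 0, -0.009], 40], [[-2.21, -1.57, 0.0], [0.0, 0.0, -0.01], 40], [[-2.19, -1.59, 0.0], [0.0, 0.0, -0.01], 40], [[0, 0, 0], [0, 0, 0], 40], [[0, 0, 0], [0, 0, 0], 40]]}}

```text
time: 31.4
ee_pos: [0.4639, -0.2012, 0.0603]
eef_rot: [0.675, 0.738, 0.0, -0.0]
ft_force: [0.4, 0.0, -0.3]
width: 0.0517
grip_force: 20.0
```

Run:
```python
from h import *
p,q=cur(); print(p-[*LT,.06],(q.inv()*down(PSI)).as_rotvec(),r.read_state()['joint_positions'])
e=plan([*LT,.023],down(PSI),5,40)
```

```text
[0.00021144 0.00049524 0.00034988] [-9.28388995e-05 -5.88402436e-04  4.07656160e-04] [ 1.17445722  0.40436784 -0.98599288  1.91108385  0.39107407  1.03393196
  0.10975592]
[[[-0.01, -0.01, 0.75], [0.0, 0.0, 0.0], 40], [[-0.01, 0.0, 0.74], [0.0, 0.0, 0.0], 40], [[-0.01, -0.01, 0.75], [0.0, 0.0, 0.0], 40], [[-0.01, 0.0, 0.75], [0.0, 0.0, 0.0], 40], [[-0.01, -0.01, 0.74], [0.0, -0.001, 0.0], 40]]
```

Request:
{"name": "move_arm", "arguments": {"targets": [[[-0.01, -0.01, 0.75], [0.0, 0.0, 0.0], 40], [[-0.01, 0.0, 0.74], [0.0, 0.0, 0.0], 40], [[-0.01, -0.01, 0.75], [0.0, 0.0, 0.0], 40], [[-0.01, 0.0, 0.75], [0.0, 0.0, 0.0], 40], [[-0.01, -0.01, 0.74], [0.0, 0, 0.0], 40], [[0, 0, 0.2], [0, 0, 0], 40], [[0, 0, 0.15], [0, 0, 0], 40], [[0, 0, 0.15], [0, 0, 0], 40], [[0, 0, 0.1], [0, 0, 0], 40], [[0, 0, 0], [0, 0, 0], 40], [[0, 0, 0], [0, 0, 0], 40]]}}

```text
time: 32.78
ee_pos: [0.4631, -0.2022, 0.0164]
eef_rot: [0.675, 0.738, 0.0, -0.001]
ft_force: [0.4, 0.2, -0.5]
width: 0.0514
grip_force: 20.0
```

No resistance, and the plate's underside is 0.4 mm above the floor. I'll release it, then press lightly on top as a check.

Request:
{"name": "move_arm", "arguments": {"targets": [[[0, 0, 0.03], [0, 0, 0], 40], [[0, 0, 0], [0, 0, 0], 66], [[0, 0, 0], [0, 0, 0], 75], [[0, 0, 0], [0, 0, 0], 75], [[0, 0, -1.5], [0, 0, 0], 75], [[0, 0, -2.5], [0, 0, 0], 60], [[0, 0, 0], [0, 0, 0], 0], [[0, 0, 0], [0, 0, 0], 0], [[0, 0, 0], [0, 0, 0], 0], [[0, 0, 0], [0, 0, 0], 0], [[0, 0, 0], [0, 0, 0], 0], [[0, 0, 0], [0, 0, 0], 0], [[0, 0, 2.0], [0, 0, 0], 0], [[0, 0, 1.2], [0, 0, 0], 0], [[0, 0, 0.3], [0, 0, 0], 0], [[0, 0, 0.1], [0, 0, 0], 0], [[0, 0, 0], [0, 0, 0], 0]]}}

```text
time: 34.9
ee_pos: [0.462, -0.2018, 0.0204]
eef_rot: [0.675, 0.738, -0.001, -0.002]
ft_force: [-11.0, 2.1, 21.4]
width: 0.0003
grip_force: 10.5
```

Run:
```python
from h import *
p,q=cur(); e=plan(p+[0,0,.06],q,2,20)
e=plan([.46,-.24,.30],down(0),6,20,e)
```

```text
[[[0.0, -0.01, -3.0], [0.0, 0.0, 0.0], 20], [[0.01, -0.02, -3.0], [0.0, 0.0, 0.0], 20]]
[[[-0.63, -0.11, -3.66], [-0.001, 0.0, 0.015], 20], [[-0.63, -0.09, -3.66], [0.0, 0.0, 0.015], 20], [[-0.63, -0.08, -3.66], [-0.001, 0.0, 0.015], 20], [[-0.63, -0.07, -3.66], [-0.001, -0.001, 0.015], 20], [[-0.64, -0.06, -3.66], [-0.001, 0.0, 0.015], 20], [[-0.63, -0.04, -3.66], [0.0, 0.0, 0.015], 20]]
```

Request:
{"name": "move_arm", "arguments": {"targets": [[[0.0, 0, -3.0], [0.0, 0.0, 0.0], 20], [[0, 0, -3.0], [0.0, 0.0, 0.0], 20], [[-0.63, -0.11, -3.66], [0, 0.0, 0.015], 20], [[-0.63, -0.09, -3.66], [0.0, 0.0, 0.015], 20], [[-0.63, -0.08, -3.66], [0, 0.0, 0.015], 20], [[-0.63, -0.07, -3.66], [0, 0, 0.015], 20], [[-0.64, -0.06, -3.66], [0, 0.0, 0.015], 20], [[-0.63, -0.04, -3.66], [0.0, 0.0, 0.015], 20], [[0, 0, 0], [0, 0, 0], 20], [[0, 0, 0], [0, 0, 0], 20]]}}

```text
time: 36.15
ee_pos: [0.4606, -0.2403, 0.2987]
eef_rot: [0.707, 0.707, -0.0, -0.001]
ft_force: [0.9, 0.4, 0.8]
width: 0.0174
grip_force: 0.0
```

Run:
```python
from seat import *
w=snap('wrist','wF')['image']; print(cur()[0])
for t in 'TL': print(t); seat('wF',t)
s=snap('side','sF')['image']
cv2.imwrite('pics/cF.png',np.hstack([cv2.resize(w[20:270,180:480],(480,400),interpolation=cv2.INTER_CUBIC),cv2.resize(s[195:265,275:335+20],(320,400)[:2],interpolation=cv2.INTER_CUBIC)]))
```

```text
[ 0.46047079 -0.2402572   0.29846688]
T
y -55.0 x -4.5 26.0
y -40.0 x -4.5 26.0
y -30.0 x -4.5 26.0
y -20.0 x -29.0 25.75
y -5.0 x -28.25 26.0
y 10.0 x -28.0 25.75
y 20.0 x -28.25 25.75
y 30.0 x -4.5 25.5
y 40.0 x -4.5 25.5
y 55.0 x -4.5 25.5
centre -1.607574462890625 -0.3028564453125 size 55.142242431640625 121.76811218261719 ang 0.45835644006729126
L
y -55.0 x -28.25 25.25
y -40.0 x -28.25 25.5
y -30.0 x -28.0 25.5
y -20.0 x -28.0 26.0
y -5.0 x -27.75 26.5
y 10.0 x -3.75 27.0
y 20.0 x -3.75 26.25
y 30.0 x -3.25 26.5
y 40.0 x -2.5 26.0
y 55.0 x -2.5 26.25
centre -0.4721031188964844 -0.38323211669921875 size 121.79095458984375 54.63147735595703 ang 88.83085632324219
```

View pics/cF.png

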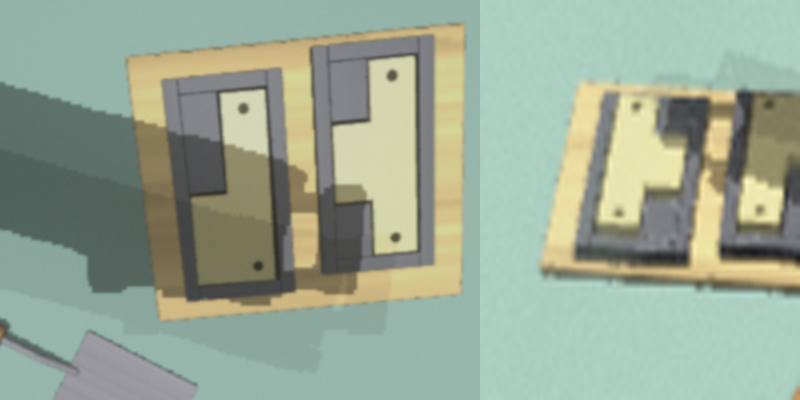

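The final crop shows both brackets lying flat in their own compartments, the L on the left (235,190) and the T on the right (390,160). Each is within about 1 mm of centre, with black floor gaps visible only in the play. The scraper hasn't moved, so I'll hand the job in.

```bash
python3 -c "
from bench import r; print(r.close_job())"
```

```text
the job is handed in; nothing more can be done
None
```

I laid the L and T brackets flat in their own trays, each about 1 mm off centre by the wrist camera, and handed the job in at about 36 s of the 72 s allowed; no verdict was returned.

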